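# Nip a countersink up in the hand chuck and offer it level to the manifold port

## Robot

A 6-joint arm with a two-finger parallel gripper is mounted at the origin on a cart in front of the work surface, level with it; the furniture and walls round the work are solid. World frame = base frame: x ahead of the robot, y to its left, z up, the work surface at z = 0. Lengths are in mm, angles in rad, forces in N, time in s.
With the tool pointing down it reaches from about 400 to 825 mm from the base axis. Payload 7 kg.
Tool frame: the origin (TCP) lies at the very end of the fingers, on their centre line; the grasp point (between the pads) lies 19 mm behind it; z points along the fingers, y is the line along which they close (so a half turn about z gives the same grasp; the last joint's range is limited). The gripper opens to 88 mm and grips with 3 to 60 N. Pads are 19 mm wide; open, the fingers measure 130 mm over their backs; the gripper's body (78 mm by 193 mm) begins 47 mm behind the grasp point.
Start: joints at [-0.964, 0.359, 0.012, 0, -1.224, -0.288], TCP at [211.536, -640.974, 226.561] pointing down, gripper open.
Joint ranges: [-3.07, 3.07], [-1.43, 2.12], [-1.02, 1.25], [-3.03, 1.67], [-3.05, -0], [-3.03, 3.03]. Speed limits (rad/s): [2.39, 2.39, 3.01, 3.14, 3.14, 3.14].

## Interface

Orientations are given as a unit quaternion [x, y, z, w].
In Python, from plant import bot gives the robot as it stands. Calls block until the motion is done:
- bot.move_ptp(position, orientation): joint-space move of the TCP to a pose.
- bot.line_to(position, velocity=150, ori=None): straight line of the TCP; ori=None keeps the orientation; velocity is the mean speed in mm/s.
- bot.move_joints(angles): joint-space move.
- bot.move_gripper(opening, force=None): finger opening in mm; force is the grip in N (None keeps the last); returns when the fingers have stopped.
- bot.pause(seconds).
- bot.solve_ik(position, orientation): joint angles nearest the present ones, or None.
- bot.read_state(): the state.
- bot.camera(name): name is "scene" or "side" or "wrist"; returns the picture (384x512x3 uint8, red, green, blue); there is no depth.
- bot.get_calibration(name): a dict with "fx", "fy", "cx", "cy" (pixels), "view" (4x4, takes a point from world to camera coordinates); the wrist camera has in their place "T_tool_cam" (4x4, takes a point from camera to tool coordinates, whose origin is the TCP and whose axes are the flange's). Camera axes: x right, y up, looking along -z (the intrinsics and any distortion apply to the point x, -y, -z); pixel columns grow to the right and rows downward; lengths in mm; the calibration is good to about 2 mm. A picture is of the moment at which its call begins: read the wrist's pose just before it. get_calibration takes no time and is no camera call.
A pose or a line that the arm cannot do raises bot.Unreachable and nothing moves.
- bot.close_job(): hands the job in; it is judged then, once.
The state is a dict: "t": time; "joint_pos": joint angles; "qvel": joint speeds; "tau": joint torques, N m; "tcp_pos": TCP position; "eef_rot": TCP orientation; "contact_force": force on the tool from outside, world axes, zero at the start; "moment": the same for the moment, N m; "width": finger opening in mm; "finger_force": force on a finger pad.
Only numpy, scipy, OpenCV 4.12 (cv2) and the standard library are available. Lean on these libraries where they do the work, as an engineer would, in place of code of your own. Each camera call takes 0.05 s, during which the arm holds its last target. There are 200 camera calls.

## Task

A countersink stands loose in the open jaws of the red-handled hand chuck, which leans in its loading stand: turn the knurled chuck sleeve clockwise (as you look at the bit) until the jaws hold the bit firmly, while the handle is still seated in the stand. Then draw the hand chuck out of the stand, bring it level and hold it in line with the open middle port in the front of the manifold block, the bit pointing straight at the port with its tip about 3 cm short of it, ready to deburr the edge. Finish while holding it there in mid-air, with the bit still tight; do not knock the block with it, and leave the loose hand tools and the tape on the bench where they lie.

Things in the scene. Friction and masses are not known exactly. Their poses are not given: they have to be found in the camera images.
- pin_chuck: hand chuck, 0.3 kg. Origin: butt of its handle; +z along its axis to the bit. From the butt: hexagonal red handle 24 mm across flats to 130 mm (two flats face +y and -y, level in the stand), collar 30 mm across to 144, knurled sleeve 34 mm across from 146 to 172, cone to 177, jaws to 180, bit tip at 197. Leans 30 degrees, bit end away from the robot
- chuck_sleeve (a joint): turn of the knurled sleeve, rad; grows as it turns clockwise seen from the bit end, closing three jaws together by 2.6 mm per rad. Starts at 0 to 0.2 (open, bit loose); the jaws meet the 8 mm shank at about 0.96, then it slowly stiffens; from 1.15 on the bit is tight, 1.2 to 1.35 is a good nip. Turns with about 0.1 N m and stays where it is left
- sleeve_middle (a point): on the chuck's axis, 160 mm from the butt, the middle of the sleeve; axes as pin_chuck
- handle_middle (a point): on the chuck's axis, 90 mm from the butt, the middle of the free part of the handle (50 to 130 mm; the rest is in the socket); axes as pin_chuck
- countersink: countersink bit, 49 mm long: steel shank 8 mm across and 34 mm long, gold-coloured cone head 20 mm across. Origin in the centre of the foot of its shank, +z to its tip. It stands on the floor of the chuck's bore, 148 mm from the butt, and leans a little while it is loose
- bit_tip (a point): the point of the countersink; axes as countersink
- loading_stand: loading stand, fixed: grey base plate 135 x 100 x 12 mm, two cheeks 70 mm high, between them a bright hexagonal socket 40 mm across that leans 30 degrees towards the stand's +x. Origin at the bench in the middle of the plate; +x points away from the robot
- socket_mouth (a point): centre of the mouth of the stand's socket, 88 mm above the bench; axes as loading_stand. The socket is 50 mm deep with under 1 mm of play round the handle, which comes out by a straight pull along its own axis of more than 50 mm
- manifold_block: hydraulic manifold block, fixed: pale metal, 100 mm deep, 140 wide, 127 high, two solenoid valves on top (to 165 mm). Origin at the bench below the middle of the front face; +x goes level, straight into the block. In front, one open port in the middle, plugs with hexagon heads 11 mm proud either side, feet 9 mm proud at the bench
- port_mouth (a point): centre of the mouth of the open port, a 14 mm hole in the middle of the front face, 90 mm above the bench; axes as manifold_block, so the bit must point along +x
- spanner_13: open-ended and ring combination spanner, steel, 158 mm long; lies on the bench, to be left alone
- spanner_10: smaller combination spanner, steel, 126 mm long; lies on the bench, to be left alone
- screwdriver_2: screwdriver with a black handle, 175 mm long; lies on the bench, to be left alone
- tape_1: small black roll of tape, 55 mm across, 19 mm high; lies on the bench, to be left alone

How it is judged (in metres and radians):
On the way, in this order (a step that is already met when the one before it is completed fails the run):
1. the chuck is tightened on the bit while it is seated in the stand (value of joint chuck_sleeve above 1.05 rad and contact force between pin_chuck and countersink above 4 N and distance of pin_chuck from where it was at the start of the episode below 0.02 m), for 0.2 s.
2. the hand chuck is drawn right out of the stand with the bit in it (distance of pin_chuck from where it was at the start of the episode above 0.052 m and contact force between pin_chuck and loading_stand below 0.1 N and z of countersink in the frame of pin_chuck between 0.144 and 0.158 m and angle between the z axis of countersink and the z axis of pin_chuck, either way round below 0.12 rad), for 0.1 s.
At the end, for the whole second after the job is handed in: The bit is clamped (4 N, sleeve past 1.05 rad), fully in and in line with the chuck; the chuck, held at rest by the fingers alone, over 50 mm up, is within 12 degrees of the port's axis, bit to the port, the tip 8 to 60 mm short of it and within 15 mm sideways and in height (value of joint chuck_sleeve above 1.05 rad and contact force between pin_chuck and countersink above 4 N and z of countersink in the frame of pin_chuck between 0.144 and 0.158 m and angle between the z axis of countersink and the z axis of pin_chuck, either way round below 0.12 rad and angle between the z axis of pin_chuck and the x axis of manifold_block, either way round below 0.21 rad and x of pin_chuck in the frame of manifold_block below -0.15 m and x of bit_tip in the frame of port_mouth between -0.06 and -0.008 m and y of bit_tip in the frame of port_mouth between -0.015 and 0.015 m and z of bit_tip in the frame of port_mouth between -0.015 and 0.015 m and height (world z) of pin_chuck above 0.05 m and contact force between the fingers and pin_chuck above 3 N and contact force between pin_chuck and loading_stand below 0.1 N and contact force between each of pin_chuck, countersink and manifold_block below 0.1 N and linear speed of pin_chuck below 0.03 m/s); the arm keeps its last pose, push and grip.
It fails at once if the bit or the chuck is knocked against the manifold block (contact force between any of countersink, pin_chuck and manifold_block above 3 N).
It fails at once if a loose hand tool or the tape is pushed more than 3 cm out of place (distance of any of spanner_13, spanner_10, screwdriver_2, tape_1 from where it was at the start of the episode above 0.03 m).
It also fails if it takes over 51 s, if anything falls off the work surface, if the arm or the gripper's body presses on something with over 40 N, if the wrist force passes 120 N, or if a joint passes its speed limit or range.

## Working session

There is one attempt and no reset: what is moved stays moved. The work goes in short steps, each a Python script; the robot and the scene stay as the last script left them, time stands still between calls to the robot, and variables do not carry over. Pictures are saved under pics/ and viewed, at most 11 in all, crops included, and the job is handed in when it is done.

```bash
mkdir -p pics; ls; python3 - <<'E'
from plant import bot
import cv2,numpy as np
ims=[bot.camera(n) for n in("scene","side")]
for n,i in zip(("scene","side"),ims):
    cv2.imwrite(f"pics/{n}0.png",i[:,:,::-1])
    c=bot.get_calibration(n);print(n,{k:np.round(v,3).tolist() if not isinstance(v,str) else v for k,v in c.items()})
c=bot.get_calibration("wrist");print(c)
print(bot.read_state())
E
```

```text
pics
scene {'fx': 435.475, 'fy': 435.475, 'cx': 251.549, 'cy': 187.436, 'view': [[0.626, -0.779, 0.023, -421.317], [0.497, 0.422, 0.758, -313.013], [-0.601, -0.463, 0.652, -950.604], [0.0, 0.0, 0.0, 1.0]]}
side {'fx': 348.87, 'fy': 348.87, 'cx': 257.047, 'cy': 185.703, 'view': [[-0.925, -0.38, 0.005, 450.636], [0.24, -0.575, 0.782, -296.393], [-0.295, 0.725, 0.623, -718.174], [0.0, 0.0, 0.0, 1.0]]}
{'fx': 326.1553285537213, 'fy': 326.1553285537213, 'cx': 256.41467870165695, 'cy': 193.063294465475, 'T_tool_cam': array([[-1.33207296e-03,  9.65369238e-01,  2.60883998e-01,
         6.99479309e+01],
       [ 9.99998541e-01,  1.00700142e-03,  1.37970449e-03,
        -6.32988053e-01],
       [ 1.06921371e-03,  2.60885455e-01, -9.65369171e-01,
        -1.57746394e+02],
       [ 0.00000000e+00,  0.00000000e+00,  0.00000000e+00,
         1.00000000e+00]])}
{'t': 0.1, 'joint_pos': array([-9.63860329e-01,  3.59326363e-01,  1.11797220e-02, -3.32542101e-04,
       -1.22407789e+00, -2.88120181e-01]), 'qvel': array([ 0.00064816, -0.00278806,  0.00166767,  0.0020632 ,  0.0008492 ,
       -0.00189244]), 'tau': array([-2.06292149e-03, -5.84162807e+01,  2.93750113e+01,  7.01550543e+00,
        1.00937078e-02, -5.97693202e-05]), 'tcp_pos': array([ 211.44258354, -640.58633176,  225.71758725]), 'eef_rot': array([-1.58677712e-01,  9.87330162e-01,  7.11430656e-04, -1.68079549e-04]), 'contact_force': array([ 0.41904021, -0.45486506,  0.00894384]), 'moment': array([ 0.02112944, -0.02905355,  0.02528512]), 'finger_force': 0.0, 'width': 87.35491642250645}
```

View pics/scene0.png

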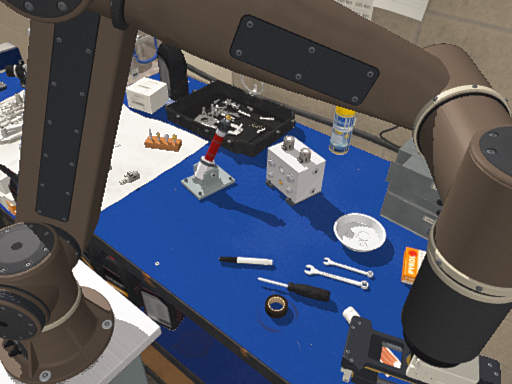

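View pics/side0.png

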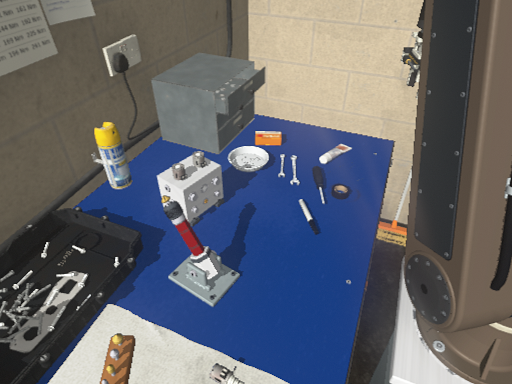

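Scene: the chuck runs from about (208,172) to (226,118), with the stand plate around (208,183); the block's front face is around (281,178). Side: the chuck runs from (203,258) to (168,203), and the block front faces right at about (205,195). I'll triangulate these roughly before taking closer wrist pictures.

```bash
cat > h.py <<'E'
from plant import bot
import cv2,numpy as np
from scipy.spatial.transform import Rotation as R
from scipy.optimize import least_squares
def cam(n,T=None):
    c=bot.get_calibration(n)
    V=np.array(c["view"]) if n!="wrist" else np.linalg.inv(T@np.array(c["T_tool_cam"]))
    return c["fx"],c["fy"],c["cx"],c["cy"],V
def tool():
    s=bot.read_state();T=np.eye(4);T[:3,:3]=R.from_quat(s["eef_rot"]).as_matrix();T[:3,3]=s["tcp_pos"];return T
def proj(C,P):
    p=C[4][:3,:3]@np.asarray(P,float)+C[4][:3,3]
    return np.array([C[2]+C[0]*p[0]/-p[2],C[3]-C[1]*p[1]/-p[2]])
def ray(C,px):
    d=np.array([(px[0]-C[2])/C[0],-(px[1]-C[3])/C[1],-1.]);Rm=C[4][:3,:3]
    return -Rm.T@C[4][:3,3],Rm.T@d
def plane(C,px,z=0):
    o,d=ray(C,px);return o+d*(z-o[2])/d[2]
def tri(obs,x0=(600,0,50)):
    r=least_squares(lambda X:np.concatenate([proj(C,X)-p for C,p in obs]),x0,x_scale=100);return r.x,np.abs(r.fun).max()
def snap(name):
    T=tool();im=bot.camera("wrist");cv2.imwrite(f"pics/{name}.png",im[:,:,::-1]);np.save(f"pics/{name}.npy",T);return T,im
E
python3 - <<'E'
from h import *
S,D=cam("scene"),cam("side")
print("stand",plane(S,(208,183),12),plane(D,(204,278),12))
print("tip",tri([(S,(227,115)),(D,(166,197))]))
print("chuckbot",tri([(S,(209,165)),(D,(203,252))]))
print("block corners: front-bottom-left/right", plane(S,(268,187)),plane(S,(299,201)),plane(D,(222,193),0))
for n,p in dict(tape=(277,308),drv1=(260,280),drv2=(325,297),sp1=(367,287),sp2=(371,275),sp3=(307,270)).items():print(n,plane(S,p))
for p in [(238,108),(294,120),(262,142),(172,115)]:print("tray",plane(S,p))
E
```

```text
stand [566.60533217  84.54380503  12.        ] [574.12432517 109.04863741  12.        ]
tip (array([657.27068533,  83.80741966, 208.94721202]), np.float64(0.011556149634074586))
chuckbot (array([580.98547905,  87.58212758,  73.85304597]), np.float64(0.752757604735848))
block corners: front-bottom-left/right [681.32419882 -57.93150896   0.        ] [ 689.97000451 -166.43064697    0.        ] [ 681.408126   -192.72111433    0.        ]
tape [ 351.61709699 -333.64489056    0.        ]
drv1 [ 389.30327554 -254.40961913    0.        ]
drv2 [ 448.91192184 -403.57782327    0.        ]
sp1 [ 5.39271892e+02 -4.67286119e+02  1.13686838e-13]
sp2 [ 578.67822666 -457.957567      0.        ]
sp3 [ 489.24046868 -326.20698364    0.        ]
tray [981.06290084 314.68962021   0.        ]
tray [1051.66301764  100.39436901    0.        ]
tray [859.76514307 103.34143369   0.        ]
tray [779.27031185 468.70710576   0.        ]
```

```bash
python3 - <<'E'
import cv2,numpy as np
a=cv2.imread("pics/scene0.png")[105:205,170:335];b=cv2.imread("pics/side0.png")[150:310,150:250]
a=cv2.resize(a,None,fx=2.9,fy=2.9,interpolation=cv2.INTER_CUBIC);b=cv2.resize(b,None,fx=3.1,fy=3.1,interpolation=cv2.INTER_CUBIC)
o=np.zeros((max(a.shape[0],b.shape[0]),a.shape[1]+b.shape[1],3),np.uint8);o[:a.shape[0],:a.shape[1]]=a;o[:b.shape[0],a.shape[1]:]=b
print(a.shape,b.shape);cv2.imwrite("pics/c1.png",o)
E
```

```text
(290, 478, 3) (496, 310, 3)
```

View pics/c1.png

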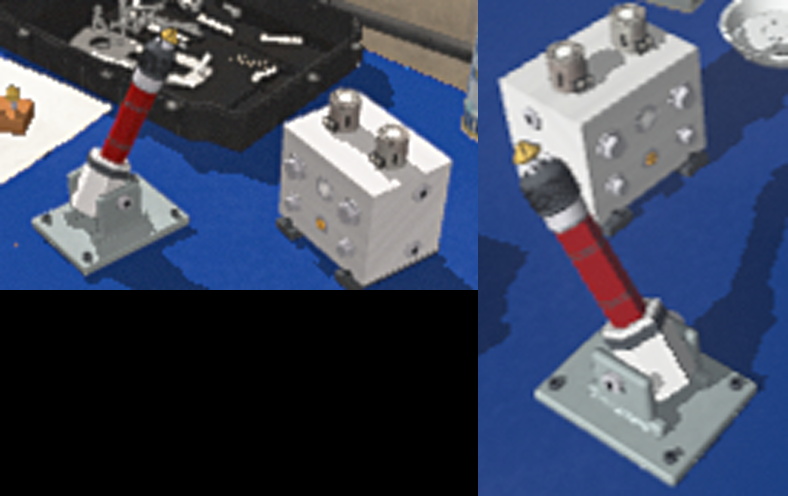

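```bash
python3 - <<'E'
from h import *
S,D=cam("scene"),cam("side")
A=lambda x,y:(S,np.array([170+x/2.9-.33,105+y/2.9-.33]))
B=lambda x,y:(D,np.array([150+(x-478)/3.1-.33,150+y/3.1-.33]))
def fit(pts,x0):
    f=lambda v:np.concatenate([proj(C,R.from_euler('z',v[2]).apply(P)+[v[0],v[1],0])-p for P,(C,p) in pts])
    r=least_squares(f,x0,x_scale=[100,100,1]);print(np.round(r.x,3),np.round(r.fun.reshape(-1,2),1).tolist());return r.x
st=fit([((-67.5,50,12),A(33,222)),((-67.5,-50,12),A(86,268)),((67.5,-50,12),A(188,213)),((67.5,50,12),B(537,391)),((-67.5,50,12),B(672,476)),((-67.5,-50,12),B(756,382))],(570,90,0))
bl=fit([((0,70,127),A(282,127)),((0,-70,127),A(373,181)),((100,-70,127),A(449,159)),((0,0,90),A(323,187)),
 ((0,70,127),B(583,124)),((0,-70,127),B(700,45)),((100,70,127),B(500,82)),((0,0,90),B(646,120))],(690,-100,0))
print("port",tri([A(323,187),B(646,120)]))
for n,a,b in [("tip",(168,32),(523,147)),("redtop",(146,83),(569,226)),("mouth",(112,158),(633,327))]:print(n,tri([A(*a),B(*b)]))
tip=tri([A(168,32),B(523,147)])[0]
E
```

```text
[ 5.80102e+02  9.81520e+01 -1.92000e-01] [[-0.9, -1.6], [-0.3, -0.4], [0.6, 0.2], [-1.2, -0.6], [0.9, 0.5], [0.9, -0.9]]
[ 6.82036e+02 -9.89960e+01 -2.43000e-01] [[-0.5, -1.3], [0.1, 4.4], [0.1, -0.8], [-0.1, 0.0], [-0.2, 0.6], [-0.9, 0.2], [-0.5, -0.2], [0.1, -0.7]]
port (array([682.66859943, -98.34969895,  88.67992775]), np.float64(0.20353416433701454))
tip (array([661.47989594,  83.87771041, 206.38250959]), np.float64(0.5100354572202406))
redtop (array([631.00492429,  91.31362182, 153.66472921]), np.float64(0.8121784342586409))
mouth (array([584.61307505, 100.41592845,  80.25346732]), np.float64(1.1100885880698854))
```

```bash
cat >> h.py <<'E'
def frame(yaw,lean=np.pi/6):  # chuck axes as columns
    return R.from_euler('zy',[0,0]).as_matrix()@R.from_euler('ZY',[yaw,lean]).as_matrix()
def axial(F,roll):  # tool z along -chuck z
    return R.from_matrix(F@np.diag([1,-1,-1]))*R.from_euler('z',roll)
E
python3 - <<'E'
from h import *
F=frame(-.19);b=np.array([567,103,43.])
q0=np.array(bot.read_state()["joint_pos"])
for roll in np.arange(-3,3.2,.5):
    q=axial(F,roll).as_quat()
    r=[bot.solve_ik(list(b+F[:,2]*s),list(q)) for s in(141,260,300)]
    print(round(roll,1),[None if x is None else np.round(x,2).tolist() for x in r])
Rg=R.from_matrix(np.c_[-F[:,2],F[:,1],F[:,0]]); print(np.linalg.det(Rg.as_matrix()))
for al in(-.6,-.3,0,.3,.6):
  for flip in(0,np.pi):
    Q=Rg*R.from_euler('y',al)*R.from_euler('z',flip); t=Q.as_matrix()[:,2]
    p=b+F[:,2]*90+t*19
    F2=frame(-.24,np.pi/2);Q2=R.from_matrix(F2@F.T)*Q
    p2=np.array([682.7,-98.5,90])-F2[:,2]*(30+107)+Q2.as_matrix()[:,2]*19
    r=[bot.solve_ik(list(x),list(q.as_quat())) for x,q in((p,Q),(p-80*t,Q),(p+60*F[:,2],Q),(p2,Q2))]
    print(al,round(flip),[None if x is None else np.round(x,2).tolist() for x in r])
E
```

```text
-3.0 [[0.29, 0.67, 0.37, -0.24, -1.74, -2.18], [0.26, 0.72, 0.71, -0.24, -2.02, -2.22], [0.25, 0.76, 0.86, -0.25, -2.13, -2.24]]
-2.5 [[0.29, 0.67, 0.37, -0.24, -1.74, -2.68], [0.26, 0.72, 0.71, -0.24, -2.02, -2.72], [0.25, 0.76, 0.86, -0.25, -2.13, -2.74]]
-2.0 [None, None, None]
-1.5 [[0.29, 0.67, 0.37, -0.24, -1.74, 2.6], [0.26, 0.72, 0.71, -0.24, -2.02, 2.56], [0.25, 0.76, 0.86, -0.25, -2.13, 2.54]]
-1.0 [[0.29, 0.67, 0.37, -0.24, -1.74, 2.1], [0.26, 0.72, 0.71, -0.24, -2.02, 2.06], [0.25, 0.76, 0.86, -0.25, -2.13, 2.04]]
-0.5 [[0.29, 0.67, 0.37, -0.24, -1.74, 1.6], [0.26, 0.72, 0.71, -0.24, -2.02, 1.56], [0.25, 0.76, 0.86, -0.25, -2.13, 1.54]]
0.0 [[0.29, 0.67, 0.37, -0.24, -1.74, 1.1], [0.26, 0.72, 0.71, -0.24, -2.02, 1.06], [0.25, 0.76, 0.86, -0.25, -2.13, 1.04]]
0.5 [[0.29, 0.67, 0.37, -0.24, -1.74, 0.6], [0.26, 0.72, 0.71, -0.24, -2.02, 0.56], [0.25, 0.76, 0.86, -0.25, -2.13, 0.54]]
1.0 [[0.29, 0.67, 0.37, -0.24, -1.74, 0.1], [0.26, 0.72, 0.71, -0.24, -2.02, 0.06], [0.25, 0.76, 0.86, -0.25, -2.13, 0.04]]
1.5 [[0.29, 0.67, 0.37, -0.24, -1.74, -0.4], [0.26, 0.72, 0.71, -0.24, 
[... 484 characters left out ...]
e, None, None, None]
-0.3 0 [None, None, None, [0.28, 0.18, -0.89, 0.56, -0.28, -2.62]]
-0.3 3 [None, None, None, [0.28, 0.18, -0.89, 0.56, -0.28, 0.53]]
0 0 [None, None, None, [0.23, 0.31, -0.45, 0.0, -0.8, -2.05]]
0 3 [None, None, None, [0.23, 0.31, -0.45, 0.0, -0.8, 1.1]]
0.3 0 [None, None, None, [0.15, 0.48, -0.17, -0.12, -1.2, -1.9]]
0.3 3 [None, None, None, [0.15, 0.48, -0.17, -0.12, -1.2, 1.24]]
0.6 0 [[0.3, 0.19, -0.96, 1.47, -0.21, 2.79], None, [0.5, 0.17, -0.78, 0.83, -0.38, -3.0], [0.1, 0.66, 0.06, -0.19, -1.55, -1.85]]
0.6 3 [[0.3, 0.19, -0.96, 1.47, -0.21, -0.35], [0.61, 0.05, -0.85, 0.77, -0.46, 0.1], [0.5, 0.17, -0.78, 0.83, -0.38, 0.14], [0.1, 0.66, 0.06, -0.19, -1.55, 1.29]]
```

```bash
cat >> h.py <<'E'
def side(F,k,al,flip):  # tool y on flat normal k, al tilts tool toward -axis
    G=F@R.from_euler('z',k*np.pi/3).as_matrix()
    return R.from_matrix(np.c_[-G[:,2],G[:,1],G[:,0]])*R.from_euler('y',al)*R.from_euler('z',flip)
E
python3 - <<'E'
from h import *
F=frame(-.19);b=np.array([567,103,43.]);F2=frame(-.24,np.pi/2)
for k in(0,1,-1,2,-2):
 for al in(-.2,0,.2,.3,.4,.5,.6,.7):
  for s in(75,90,110):
   for flip in(0,np.pi):
    Q=side(F,k,al,flip);Q2=side(F2,k,al,flip);t=Q.as_matrix()[:,2]
    p=b+F[:,2]*s+t*19;p2=np.array([682.7,-98.5,90])-F2[:,2]*(227-s)+Q2.as_matrix()[:,2]*19
    r=[bot.solve_ik(list(x),list(q.as_quat())) for x,q in((p,Q),(p+60*F[:,2],Q),(p2,Q2),(p-50*t,Q))]
    ok=[x is not None for x in r]
    if ok[0]: print(k,al,s,round(flip),ok,[np.round(x,2).tolist() for x in r[:3] if x is not None])
E
```

```text
0 0.6 90 0 [True, True, True, False] [[0.3, 0.19, -0.96, 1.47, -0.21, 2.79], [0.5, 0.17, -0.78, 0.83, -0.38, -3.0], [0.1, 0.66, 0.06, -0.19, -1.55, -1.85]]
0 0.6 90 3 [True, True, True, True] [[0.3, 0.19, -0.96, 1.47, -0.21, -0.35], [0.5, 0.17, -0.78, 0.83, -0.38, 0.14], [0.1, 0.66, 0.06, -0.19, -1.55, 1.29]]
0 0.6 110 0 [True, True, True, False] [[0.41, 0.18, -0.91, 1.18, -0.27, 3.0], [0.51, 0.17, -0.72, 0.73, -0.44, -2.9], [0.09, 0.68, 0.12, -0.18, -1.58, -1.85]]
0 0.6 110 3 [True, True, True, True] [[0.41, 0.18, -0.91, 1.18, -0.27, -0.14], [0.51, 0.17, -0.72, 0.73, -0.44, 0.24], [0.09, 0.68, 0.12, -0.18, -1.58, 1.29]]
0 0.7 75 0 [True, True, True, True] [[0.53, 0.23, -0.83, 0.75, -0.33, -2.98], [0.55, 0.21, -0.64, 0.49, -0.51, -2.71], [0.09, 0.7, 0.1, -0.21, -1.64, -1.84]]
0 0.7 75 3 [True, True, True, True] [[0.53, 0.23, -0.83, 0.75, -0.33, 0.16], [0.55, 0.21, -0.64, 0.49, -0.51, 0.43], [0.09, 0.7, 0.1, -0.21, -1.64, 1.3]]
0 0.7 90 0 [True, True, True, True] [[0.54, 0.22, -0.78, 0.66, -0.38, -2.89], [0.54, 0.21, -0.6, 0.45, -0.55, -2.67], [0.09, 0.72, 0.14, -0.21, -1.66, -1.84]]

[... 28228 characters left out ...]
.01], [0.5, 1.04, 0.51, 0.12, -2.24, -0.97], [0.37, 1.3, 0.12, 0.25, -2.35, -0.25]]
-2 0.7 90 0 [True, True, True, True] [[0.52, 1.04, 0.44, 0.1, -2.16, 2.14], [0.49, 1.04, 0.54, 0.13, -2.26, 2.18], [0.35, 1.31, 0.16, 0.27, -2.37, 2.91]]
-2 0.7 90 3 [True, True, True, True] [[0.52, 1.04, 0.44, 0.1, -2.16, -1.0], [0.49, 1.04, 0.54, 0.13, -2.26, -0.96], [0.35, 1.31, 0.16, 0.27, -2.37, -0.24]]
-2 0.7 110 0 [True, True, True, True] [[0.51, 1.04, 0.47, 0.11, -2.19, 2.15], [0.49, 1.04, 0.58, 0.14, -2.3, 2.19], [0.34, 1.33, 0.2, 0.3, -2.4, 2.93]]
-2 0.7 110 3 [True, True, True, True] [[0.51, 1.04, 0.47, 0.11, -2.19, -0.99], [0.49, 1.04, 0.58, 0.14, -2.3, -0.95], [0.34, 1.33, 0.2, 0.3, -2.4, -0.21]]
```

```bash
cat > clr.py <<'E'
from h import *
from itertools import product
b=np.array([567,103,43.]);YS,YB=-.19,-.24
g=lambda n,l:np.linspace(-l,l,n)
body=np.array([(x,y,z) for x,y,z in product(g(5,39),g(9,96.5),np.linspace(-160,-47,6))]) # rel. grasp point
wr=np.array([(60*np.cos(a),60*np.sin(a),z) for a in np.linspace(0,6.28,13) for z in np.linspace(-320,-130,6)])
fing=np.array([(x,y,z) for x,y,z in product((-10,10),(-65,-44,44,65),(-47,-20,19))])
pts=np.vstack([body,wr,fing])
def boxd(P,c,yaw,lo,hi):
    L=R.from_euler('z',-yaw).apply(P-np.array([*c,0]));d=np.maximum(np.maximum(lo-L,L-hi),0);return np.linalg.norm(d,axis=1).min()
def clear(g0,Q,o,F,off=19):  # g0: axis point gripped; o: butt
    P=Q.apply(pts+[0,0,off-19])+g0
    bl=min(boxd(P,(682,-99),YB,np.array([-11,-70,0]),np.array([100,70,127])),boxd(P,(682,-99),YB,np.array([25,-60,0]),np.array([75,60,165])))
    st=min(boxd(P,(580,98),YS,np.array([-67,-50,0]),np.array([67,50,12])),boxd(P,(580,98),YS,np.array([-35,-35,0]),np.array([40,35,70])),boxd(P,(580,98),YS,np.array([-15,-24,60]),np.array([45,24,100])))
    PB=P[:len(body)];u=(PB-o)@F[:,2];rr=np.linalg.norm(PB-o-np.outer(u,F[:,2]),axis=1)
    rad=np.where(u<130,13.9,np.where(u<145,15,17));ch=np.where((u>-5)&(u<200),rr-rad,99).min()
    return [int(bl),int(st),int(P[:,2].min()),int(ch)]
E
python3 - <<'E'
from clr import *
F=frame(YS);F2=frame(YB,np.pi/2);tgt=np.array([682.7,-98.5,90])
for k,al,off in product((0,1,-1),(0,.2,.4,.6,.65,.7),(19,12)):
  for s in (80,90,105):
    Q=side(F,k,al,0);Q2=side(F2,k,al,0);t=Q.as_matrix()[:,2];t2=Q2.as_matrix()[:,2]
    o2=tgt-F2[:,2]*227;p=b+F[:,2]*s;p2=o2+F2[:,2]*s
    ok=all(any(bot.solve_ik(list(x),list((q*R.from_euler('z',f)).as_quat())) is not None for f in(0,np.pi)) for x,q in((p+off*t,Q),(p+off*t+65*F[:,2],Q),(p2+off*t2,Q2)))
    c=[clear(p,Q,b,F,off),clear(p+65*F[:,2],Q,b+65*F[:,2],F,off),clear(p2,Q2,o2,F2,off)]
    if ok and min(map(min,c))>1: print(k,al,off,s,c)
E
```

```text
0 0.6 12 80 [[98, 17, 97, 7], [78, 57, 153, 7], [42, 52, 74, 7]]
0 0.6 12 90 [[93, 18, 105, 5], [79, 66, 162, 5], [34, 54, 74, 5]]
0 0.6 12 105 [[87, 25, 118, 5], [82, 80, 175, 5], [20, 59, 74, 5]]
0 0.65 12 80 [[98, 17, 97, 4], [78, 57, 153, 4], [33, 52, 74, 4]]
0 0.65 12 90 [[94, 18, 106, 2], [79, 66, 162, 2], [29, 53, 74, 2]]
0 0.65 12 105 [[87, 25, 118, 2], [82, 80, 175, 2], [15, 58, 74, 2]]
1 0 19 80 [[36, 12, 48, 33], [28, 44, 104, 33], [90, 99, 24, 33]]
1 0 19 90 [[32, 14, 57, 33], [29, 51, 113, 33], [82, 100, 24, 33]]
1 0 19 105 [[28, 18, 70, 31], [28, 63, 126, 31], [71, 101, 24, 32]]
1 0 12 80 [[36, 14, 50, 40], [28, 49, 106, 40], [94, 106, 27, 40]]
1 0 12 90 [[32, 19, 58, 40], [29, 56, 115, 40], [86, 107, 27, 40]]
1 0 12 105 [[28, 24, 71, 38], [28, 67, 128, 38], [71, 107, 27, 39]]
1 0.2 19 80 [[32, 14, 58, 24], [29, 56, 115, 24], [62, 99, 23, 24]]
1 0.2 19 90 [[29, 16, 67, 23], [27, 63, 123, 23], [54, 99, 23, 23]]
1 0.2 19 105 [[31, 25, 80, 21], [28, 75, 136, 21], [44, 100, 23, 21]]
1 0.2 12 80 [[32, 12, 61, 31], [29, 57, 118, 31], [65, 105, 26, 31]]
1 0.2 12 90 [[29, 17, 7
[... 155 characters left out ...]
 122, 13], [34, 98, 20, 13]]
1 0.4 19 90 [[29, 16, 75, 13], [29, 63, 131, 13], [25, 98, 20, 13]]
1 0.4 19 105 [[29, 24, 88, 11], [29, 78, 144, 11], [17, 99, 20, 11]]
1 0.4 12 80 [[28, 10, 70, 19], [28, 55, 126, 19], [35, 104, 23, 19]]
1 0.4 12 90 [[30, 15, 78, 17], [31, 65, 135, 17], [28, 104, 23, 17]]
1 0.4 12 105 [[29, 22, 91, 17], [33, 79, 148, 17], [23, 105, 23, 17]]
1 0.6 12 80 [[28, 8, 70, 7], [31, 54, 126, 7], [8, 103, 17, 7]]
1 0.6 12 90 [[28, 13, 78, 5], [33, 63, 135, 5], [2, 104, 17, 5]]
1 0.6 12 105 [[29, 21, 91, 5], [39, 78, 147, 5], [2, 104, 17, 5]]
1 0.65 12 80 [[28, 8, 70, 4], [32, 53, 126, 4], [4, 103, 16, 4]]
-1 0.6 12 105 [[125, 21, 91, 5], [123, 78, 147, 5], [2, 6, 17, 5]]
```

```bash
python3 - <<'E'
from clr import *
F=frame(YS);q=axial(F,.5).as_quat()
s=bot.read_state();p=s["tcp_pos"].copy();p[2]+=120
bot.line_to(list(p),velocity=250)
bot.move_ptp(list(b+F[:,2]*300),list(q))
T,im=snap("w1");C=cam("wrist",T)
for u in(160,177,197):print(u,proj(C,b+F[:,2]*u))
s=bot.read_state();print(s["t"],s["tcp_pos"],s["joint_pos"],s["contact_force"],s["moment"])
E
```

```text
160 [255.50126459 183.71090972]
177 [255.43214709 188.15911895]
197 [255.34012079 194.08167403]
3.8583 [714.34113117  73.56069984 303.17292471] [ 0.24936823  0.76148285  0.85765107 -0.25471641 -2.1328132   0.54488004] [ 0.30274875 -0.38733271  0.82732668] [-0.36393298 -1.51468407 -0.06148407]
```

View pics/w1.png

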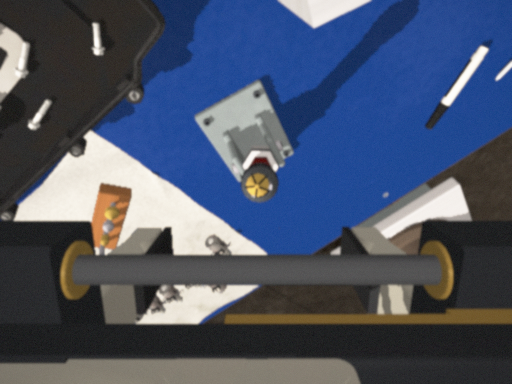

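The wrist view shows the chuck sleeve near (259,184), the bit cone at (259,182), and stand plate corners at about (195,118) and (262,80). I'll crop it to measure more closely.

```bash
python3 - <<'E'
import cv2
a=cv2.imread("pics/w1.png")[72:210,188:300]
cv2.imwrite("pics/w1c.png",cv2.resize(a,None,fx=4.3,fy=4.3,interpolation=cv2.INTER_CUBIC))
E
```

```text
(no output)
```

View pics/w1c.png

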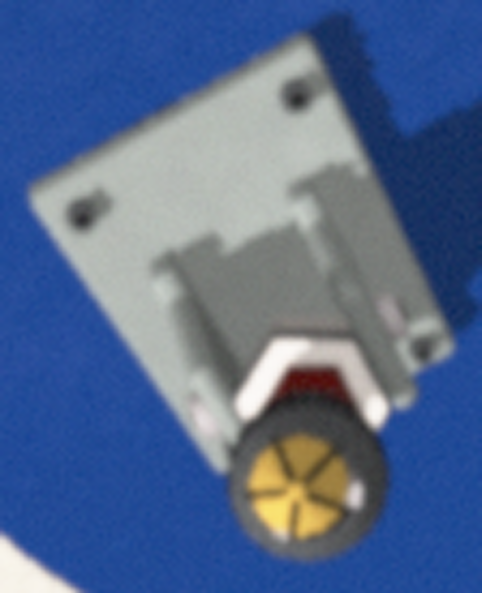

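```bash
python3 - <<'E'
from clr import *
S,D=cam("scene"),cam("side");W=cam("wrist",np.load("pics/w1.npy"))
A=lambda x,y:(S,np.array([170+x/2.9-.33,105+y/2.9-.33]))
B=lambda x,y:(D,np.array([150+(x-478)/3.1-.33,150+y/3.1-.33]))
w=lambda x,y:(W,np.array([188+x/4.3-.4,72+y/4.3-.4]))
F=frame(YS)
for c in product((-67.5,67.5),(-50,50)):print(c,np.round((proj(W,R.from_euler('z',YS).apply([*c,12])+[580,98,0])-[188,72])*4.3))
cor=[((-67.5,50),A(33,222)),((-67.5,-50),A(86,268)),((67.5,-50),A(188,213)),((67.5,50),B(537,391)),((-67.5,50),B(672,476)),((-67.5,-50),B(756,382))]
wc=[w(308,35),w(32,190),w(455,350),w(218,472)]
cand=list(product((-67.5,67.5),(-50,50)))
for o in wc:
    cor.append((min(cand,key=lambda c:np.linalg.norm(proj(W,R.from_euler('z',YS).apply([*c,12])+[580,98,0])-o[1])),o))
axp=[(165,w(309,481)),(130,A(146,83)),(130,B(569,226))]
def f(v):
    r=[];Rz=R.from_euler('z',v[2]);F=frame(v[2]);o=np.array([v[0],v[1],0])
    for c,(C,p) in cor:r+=list((proj(C,Rz.apply([*c,12])+o)-p))
    bt=Rz.apply([v[3],0,v[4]])+o
    for u,(C,p) in axp:r+=list((proj(C,bt+F[:,2]*u)-p)*(1.5 if C is W else 1))
    return np.array(r+[(v[4]-44.7)/1.5])
r=least_squares(f,[580,98,-.19,-12,44.7],x_scale=[100,100,1,10,10]);v=r.x
print(np.round(v,3),np.round(r.fun[:-1].reshape(-1,2),1).tolist(),r.fun[-1])
print("butt",R.from_euler('z',v[2]).apply([v[3],0,v[4]])+[v[0],v[1],0])
E
```

```text
(-67.5, -50) [459. 350.]
(-67.5, 50) [221. 478.]
(67.5, -50) [307.  42.]
(67.5, 50) [ 24. 206.]
[ 5.81934e+02  9.71640e+01 -2.06000e-01 -1.61390e+01  4.33830e+01] [[-0.2, -2.0], [0.0, -0.7], [1.3, 0.3], [-1.5, -1.6], [-0.2, 0.0], [0.3, -1.0], [0.8, 0.6], [-1.7, 2.0], [0.7, -0.1], [0.1, 0.8], [0.1, 0.0], [0.1, 0.8], [0.9, -2.5]] -0.8779245903034413
butt [566.13454721 100.45977767  43.38311311]
```

```bash
sed -i 's/^b=.*/b=np.array([566.1,100.5,43.4]);YS,YB=-.206,-.24/' clr.py; python3 - <<'E'
from clr import *
F=frame(YS);q=list(axial(F,.5).as_quat())
bot.move_ptp(list(b+F[:,2]*240),q)
T,im=snap("w2")
bot.line_to(list(b+F[:,2]*142),velocity=70)
def st(n):
    s=bot.read_state();Rt=R.from_quat(s["eef_rot"]).inv()
    print(n,round(s["t"],2),"w",round(s["width"],1),"ff",round(s["finger_force"],1),"F",np.round(Rt.apply(s["contact_force"]),1),"M",np.round(Rt.apply(s["moment"]),2),"off",np.round(F.T@(s["tcp_pos"]-b),1))
st("in")
bot.move_gripper(34,8);st("soft")
E
```

```text
in 5.81 w 87.5 ff 0.0 F [-0.5 -0.2 -0. ] M [0.66 1.45 0.04] off [1.000e-01 0.000e+00 1.424e+02]
soft 6.83 w 34.0 ff 3.7 F [-0.3  0.4 -0.3] M [0.74 1.44 0.05] off [  0.   0. 142.]
```

```bash
cat > r.py <<'E'
from clr import *
F=frame(YS)
def st(n):
    s=bot.read_state();Rt=R.from_quat(s["eef_rot"]).inv()
    print(n,round(s["t"],2),"w",round(s["width"],1),"ff",round(s["finger_force"],1),"F",np.round(Rt.apply(s["contact_force"]),1),"M",np.round(Rt.apply(s["moment"]),2),"off",np.round(F.T@(s["tcp_pos"]-b),1),"j6",round(s["joint_pos"][5],3))
E
python3 - <<'E'
from r import *
bot.move_gripper(28,35);st("firm")
p=list(b+F[:,2]*142)
for a in(.2,.4,.6,.7,.8,.85,.9,.95,1.0):
    bot.line_to(p,ori=list(axial(F,.5+a).as_quat()));st(a)
E
```

```text
firm 7.05 w 33.5 ff 35.0 F [ 0.6  0.9 -1. ] M [0.33 1.38 0.01] off [-1.00e-01 -2.00e-01  1.42e+02] j6 0.594
0.2 7.4 w 33.4 ff 35.0 F [-0.2  3.4 -0.1] M [-0.62  1.36  0.03] off [ -0.4  -0.6 142. ] j6 0.398
0.4 7.75 w 33.4 ff 35.0 F [ 0.9  5.5 -1.5] M [-1.64  1.33 -0.02] off [ -0.5  -0.7 142. ] j6 0.2
0.6 8.1 w 33.2 ff 35.0 F [ 1.8  7.  -0.9] M [-1.94  1.42 -0.  ] off [ -0.9  -0.8 142. ] j6 -0.001
0.7 8.35 w 33.3 ff 35.0 F [ 3.   7.5 -1.4] M [-2.07  1.4  -0.03] off [ -1.1  -0.8 141.9] j6 -0.101
0.8 8.6 w 33.9 ff 35.0 F [ 2.1  7.6 -1.6] M [-2.14  1.42 -0.01] off [ -1.3  -0.8 141.9] j6 -0.201
0.85 8.85 w 33.7 ff 35.0 F [ 2.4  9.6 -2.1] M [-2.34  1.41 -0.04] off [ -1.4  -0.7 141.9] j6 -0.251
0.9 9.1 w 33.4 ff 35.0 F [ 3.2  8.2 -1.6] M [-2.35  1.5  -0.08] off [ -1.5  -0.7 141.9] j6 -0.301
0.95 9.35 w 33.6 ff 35.0 F [ 3.5  7.9 -1.7] M [-2.18  1.46 -0.03] off [ -1.4  -0.6 142. ] j6 -0.351
1.0 9.6 w 33.2 ff 35.0 F [ 3.   8.2 -2.7] M [-2.22  1.35 -0.01] off [ -1.5  -0.5 142. ] j6 -0.401
```

```bash
python3 - <<'E'
from r import *
p=list(b+F[:,2]*142)
for a in(1.05,1.1,1.15,1.2):
    bot.line_to(p,ori=list(axial(F,.5+a).as_quat()));st(a);print([round(bot.read_state()["tau"][5],3) for _ in range(3)])
T,im=snap("w3")
a=cv2.imread("pics/w2.png")[120:320,150:370];c=cv2.imread("pics/w3.png")[120:320,150:370]
cv2.imwrite("pics/w23.png",cv2.resize(np.hstack([a,c]),None,fx=1.8,fy=1.8,interpolation=cv2.INTER_CUBIC))
E
```

```text
1.05 9.85 w 33.4 ff 35.0 F [ 2.3  7.7 -1.7] M [-2.04  1.25 -0.12] off [ -1.4  -0.3 142. ] j6 -0.451
[np.float64(-0.304), np.float64(-0.304), np.float64(-0.304)]
1.1 10.1 w 33.4 ff 35.0 F [ 3.3  8.3 -2.8] M [-2.05  1.2  -0.14] off [ -1.4  -0.2 141.9] j6 -0.501
[np.float64(-0.303), np.float64(-0.303), np.float64(-0.303)]
1.15 10.35 w 33.9 ff 35.0 F [ 2.9  8.2 -3.3] M [-1.93  1.08 -0.09] off [-1.40e+00 -1.00e-01  1.42e+02] j6 -0.551
[np.float64(-0.311), np.float64(-0.311), np.float64(-0.311)]
1.2 10.6 w 33.6 ff 35.0 F [ 2.8  6.8 -2.6] M [-1.72  0.97 -0.07] off [-1.30e+00  1.00e-01  1.42e+02] j6 -0.601
[np.float64(-0.312), np.float64(-0.312), np.float64(-0.312)]
```

View pics/w23.png

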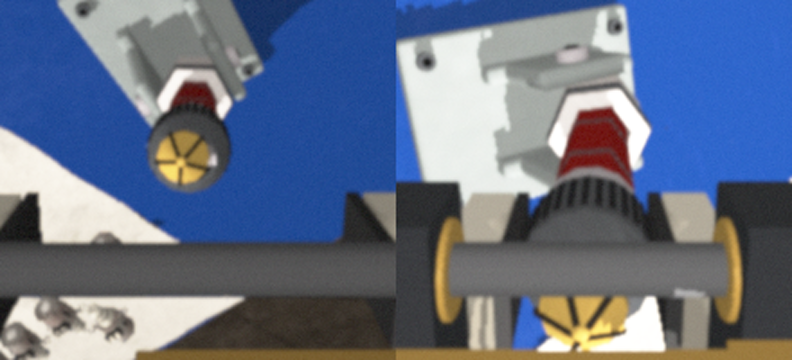

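```bash
python3 - <<'E'
from r import *
p=list(b+F[:,2]*142)
tau=lambda:round(bot.read_state()["tau"][5],3)
bot.move_gripper(28,58);st("58N");print(tau())
for a in(1.22,1.24,1.26):
    bot.line_to(p,ori=list(axial(F,.5+a).as_quat()));st(a);print(tau())
E
```

```text
58N 10.87 w 33.3 ff 58.0 F [ 2.8  7.7 -2.1] M [-2.    1.35 -0.06] off [-1.500e+00 -1.000e-01  1.419e+02] j6 -0.6
-0.109
1.22 11.12 w 32.8 ff 58.0 F [ 3.7  7.  -2.4] M [-2.07  1.42 -0.15] off [-1.500e+00 -1.000e-01  1.419e+02] j6 -0.62
-0.227
1.24 11.37 w 33.2 ff 58.0 F [ 3.3  7.9 -3. ] M [-2.07  1.41 -0.13] off [-1.500e+00 -1.000e-01  1.419e+02] j6 -0.641
-0.23
1.26 11.62 w 33.0 ff 58.0 F [ 4.4  7.2 -1.9] M [-2.06  1.45 -0.12] off [-1.600e+00 -1.000e-01  1.419e+02] j6 -0.661
-0.233
```

```bash
python3 - <<'E'
from r import *
p=list(b+F[:,2]*142)
def mz():
    v=[]
    for _ in range(8):
        s=bot.read_state();v.append([s["tau"][5],R.from_quat(s["eef_rot"]).inv().apply(s["moment"])[2]]);bot.pause(.02)
    return np.round(np.mean(v,0),3)
print(mz())
for a in(1.3,1.34,1.38):
    bot.line_to(p,ori=list(axial(F,.5+a).as_quat()));print(a,mz())
st("")
E
```

```text
[-0.182 -0.125]
1.3 [-0.181 -0.074]
1.34 [-0.18  -0.111]
1.38 [-0.188 -0.118]
 12.9 w 33.1 ff 58.0 F [ 5.1  7.6 -2. ] M [-1.91  1.57 -0.12] off [-1.600e+00 -1.000e-01  1.419e+02] j6 -0.78
```

```bash
python3 - <<'E'
from r import *
p=list(b+F[:,2]*142)
T,i0=snap("w4")
bot.line_to(p,ori=list(axial(F,.5+1.43).as_quat()))
T,i1=snap("w5")
i3=cv2.imread("pics/w3.png")
st("")
c=[x[205:260,205:305] for x in(i3,i0[:,:,::-1],i1[:,:,::-1])]
cv2.imwrite("pics/w45.png",cv2.resize(np.vstack(c),None,fx=3.5,fy=3.5,interpolation=cv2.INTER_CUBIC))
E
```

```text
13.25 w 32.9 ff 58.0 F [ 4.5  6.5 -2.6] M [-1.74  1.51 -0.06] off [-1.50e+00  1.00e-01  1.42e+02] j6 -0.83
```

View pics/w45.png

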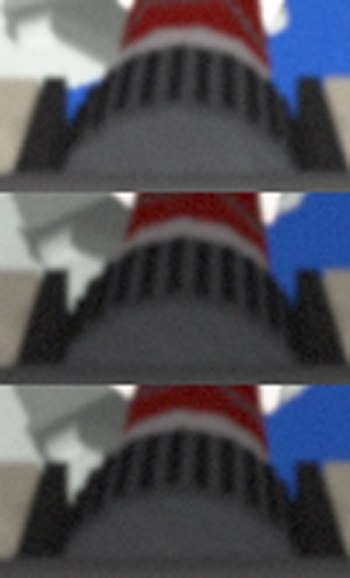

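The sleeve ridges sit at nearly the same place between the pads in all three frames, while the stand behind turns. I'll measure the shift.

```bash
python3 - <<'E'
import cv2,numpy as np
I=[cv2.cvtColor(cv2.imread(f"pics/w{k}.png"),cv2.COLOR_BGR2GRAY).astype(np.float32) for k in(3,4,5)]
def pr(a,dy=0):
    t=a[222+dy:232+dy,238:276];return cv2.GaussianBlur(t,(0,0),.7)-cv2.GaussianBlur(t,(0,0),5)
for n,(a,b) in {"3-4":(0,1),"4-5":(1,2),"3-5":(0,2)}.items():
    best=[]
    for dx in np.arange(-4,4.1,.25):
      for dy in (-2,-1,0,1,2):
        M=np.float32([[1,0,dx],[0,1,dy]]);w=cv2.warpAffine(I[a],M,I[a].shape[::-1],flags=cv2.INTER_CUBIC)
        best.append((float(np.corrcoef(pr(w).ravel(),pr(I[b]).ravel())[0,1]),dx,dy))
    best.sort(reverse=True);print(n,[(round(c,2),float(x),y) for c,x,y in best[:4]])
E
```

```text
3-4 [(0.98, -0.25, 0), (0.98, 0.0, 0), (0.95, -0.5, 0), (0.95, -0.25, 1)]
4-5 [(0.98, 0.0, 0), (0.97, -0.25, 0), (0.95, 0.0, -1), (0.94, 0.25, 0)]
3-5 [(0.99, -0.25, 0), (0.97, -0.5, 0), (0.96, 0.0, 0), (0.95, 0.0, -1)]
```

```bash
cat >> r.py <<'E'
K,AL,OFF,SG=1,.2,15,90
def sidepose(o,F,flip=0,back=0.,up=0.):
    Q=side(F,K,AL,flip);t=Q.as_matrix()[:,2];return list(o+F[:,2]*(SG+up)+t*(OFF-back)),list(Q.as_quat())
E
python3 - <<'E'
from r import *
bot.move_gripper(88);st("open")
bot.line_to(list(b+F[:,2]*300),velocity=180)
st("ret")
bh=b-1.0*F[:,0]
for back,up in((0,0),(0,65),(70,65),(70,0),(120,120),(150,160),(120,180)):
    pos,q=sidepose(bh,F,0,back,up);j=bot.solve_ik(pos,q)
    g0=np.array(pos)-OFF*R.from_quat(q).as_matrix()[:,2]
    print(back,up,np.round(pos),None if j is None else np.round(j,2),clear(g0,R.from_quat(q),bh,F,OFF))
E
```

```text
open 14.28 w 87.7 ff 0.0 F [0.1 0.1 1. ] M [ 1.53 -0.58 -0.03] off [  0.  -0. 142.] j6 -0.836
ret 15.31 w 87.6 ff 0.0 F [-0.4  0.   0.3] M [ 1.5  -0.6   0.04] off [1.000e-01 1.000e-01 2.992e+02] j6 -0.893
0 0 [617. 103. 116.] [-0.34  0.47 -0.31 -1.41 -1.11  0.2 ] [28, 17, 70, 27]
0 65 [648.  96. 172.] [-0.31  0.4  -0.23 -1.35 -1.12  0.02] [29, 66, 126, 29]
70 65 [614.  43. 201.] [-0.41  0.34 -0.23 -1.28 -1.21 -0.01] [61, 91, 155, 97]
70 0 [582.  49. 145.] [-0.44  0.41 -0.32 -1.32 -1.19  0.16] [56, 50, 99, 93]
120 120 [616.  -1. 270.] [-0.46  0.27 -0.14 -1.21 -1.31 -0.15] [96, 172, 224, 99]
150 160 [621. -28. 317.] [-0.49  0.24 -0.06 -1.18 -1.38 -0.25] [126, 226, 271, 99]
120 180 [646.  -7. 322.] [-0.44  0.25 -0.04 -1.19 -1.34 -0.28] [121, 224, 276, 99]
```

```bash
python3 - <<'E'
from r import *
bh=b-1.0*F[:,0]
bot.move_ptp(*sidepose(bh,F,0,150,160))
bot.line_to(sidepose(bh,F,0,80,0)[0],velocity=200)
T,im=snap("w6");C=cam("wrist",T)
for u in(50,90,130,172,197):print(u,np.round(proj(C,bh+F[:,2]*u)))
st("")
E
```

```text
50 [258. 149.]
90 [258. 206.]
130 [258. 261.]
172 [258. 317.]
197 [258. 350.]
 17.36 w 87.7 ff 0.0 F [-0.6 -0.  -0.3] M [1.44 2.68 0.02] off [-32.6 -55.1 103.9] j6 0.153
```

View pics/w6.png

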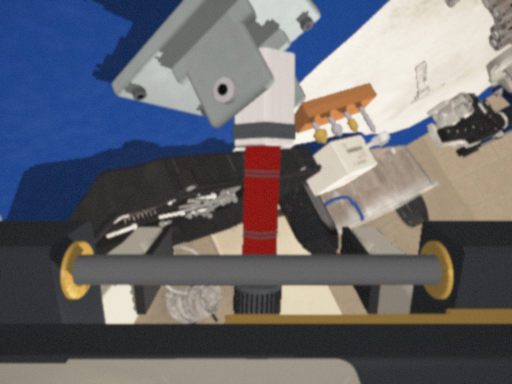

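The red handle is square-on at column 261 (predicted 258), with the socket mouth at row 147 as predicted. I'll shift about 1.7 mm along tool y and grip.

```bash
python3 - <<'E'
from r import *
bh=b-1.0*F[:,0];pos,q=sidepose(bh,F);ty=R.from_quat(q).as_matrix()[:,1]
pos=list(np.array(pos)+1.7*ty);np.save("pos.npy",pos)
bot.line_to(pos,velocity=60);st("in")
bot.move_gripper(24,10);st("soft")
bot.move_gripper(18,40);st("firm")
E
```

```text
in 18.84 w 87.7 ff 0.0 F [ 0.1 -0.1 -0.1] M [ 1.5   2.74 -0.01] off [ 4.8 13.3 87.2] j6 0.198
soft 19.98 w 24.2 ff 10.0 F [-0.4  4.5 -1.6] M [-0.11  2.37  0.11] off [ 4.3 14.  87. ] j6 0.198
firm 20.2 w 23.9 ff 39.9 F [-0.9  7.  -2.6] M [-1.02  2.2   0.39] off [ 4.2 14.1 87. ] j6 0.198
```

```bash
python3 - <<'E'
from r import *
bh=b-1.0*F[:,0];_,q=sidepose(bh,F);ty=R.from_quat(q).as_matrix()[:,1]
pos=np.load("pos.npy")+1.1*ty;np.save("pos.npy",pos)
bot.line_to(list(pos),velocity=20);st("adj")
bot.move_gripper(18,58)
for u in(4,20,45,68):
    bot.line_to(list(pos+F[:,2]*u),velocity=60);st(u)
bot.pause(.3);st("out")
snap("w7")
im=bot.camera("scene");cv2.imwrite("pics/s7.png",im[:,:,::-1])
a=cv2.resize(im[80:220,160:340,::-1],None,fx=2.2,fy=2.2,interpolation=cv2.INTER_CUBIC)
w=cv2.imread("pics/w7.png")[:,70:450]
w=cv2.resize(w,None,fx=308/384,fy=308/384);cv2.imwrite("pics/v7.png",np.hstack([a,w]))
E
```

```text
adj 20.45 w 23.8 ff 39.8 F [-0.7  3.2 -0.8] M [0.   2.55 0.32] off [ 4.  14.1 86.9] j6 0.198
4 20.92 w 23.6 ff 57.7 F [3.9 2.1 1.1] M [0.59 3.97 0.27] off [ 3.9 14.  90.5] j6 0.186
20 21.33 w 23.4 ff 57.7 F [ 2.1 -0.1  2. ] M [1.27 3.36 0.14] off [  4.2  14.1 108. ] j6 0.142
45 21.9 w 23.7 ff 57.6 F [ 3.3 -1.7  1.3] M [1.95 3.73 0.06] off [  3.9  14.1 132.1] j6 0.074
68 22.43 w 23.6 ff 57.6 F [ 2.5 -0.9  0.7] M [1.95 3.74 0.04] off [  3.8  14.2 155.3] j6 0.013
out 22.73 w 23.4 ff 57.6 F [ 2.  -0.2  0.8] M [1.95 3.69 0.11] off [  3.9  14.1 154.7] j6 0.013
```

View pics/v7.png

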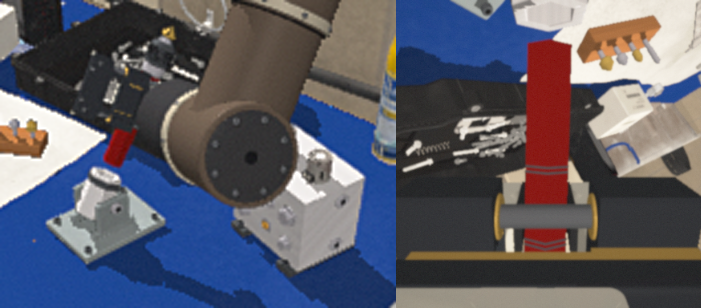

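```bash
cat >> r.py <<'E'
G=F@R.from_euler('z',K*np.pi/3).as_matrix()
PORT=np.array([682.3,-98.7,90.]);F2=frame(YB,np.pi/2)
E
python3 - <<'E'
from r import *
s=bot.read_state();T=tool();C=cam("wrist",np.load("pics/w7.npy"))
u=s["tcp_pos"]-b;lat=(u@G[:,1])*G[:,1]+(u@G[:,0]-OFF*np.cos(AL))*G[:,0]
o=b+lat+F[:,2]*67.8
print("butt px pred",proj(C,o),"obs ~(261,53)","lat",F.T@lat,"butt",o,"tip",o+F[:,2]*197)
# chuck in tool frame
Tc=np.eye(4);Tc[:3,:3]=F;Tc[:3,3]=o;X=np.linalg.inv(T)@Tc;np.save("X.npy",X)
def goal(tip,Fg):
    Tg=np.eye(4);Tg[:3,:3]=Fg;Tg[:3,3]=tip-197*Fg[:,2];M=Tg@np.linalg.inv(X);return list(M[:3,3]),list(R.from_matrix(M[:3,:3]).as_quat())
ax=F2[:,2]
wp=[("lift",o+F[:,2]*197+[0,0,70],F),("stand",PORT-110*ax+[0,0,110],F2),("down",PORT-110*ax,F2),("fin",PORT-32*ax,F2)]
for n,t,f in wp:
    p,q=goal(np.array(t),f);j=bot.solve_ik(p,q);Q=R.from_quat(q)
    print(n,np.round(p),None if j is None else np.round(j,2),clear(np.array(p)-OFF*Q.as_matrix()[:,2],Q,np.array(t)-197*f[:,2],f,OFF))
print("pen",plane(cam("scene"),(272,262)),plane(cam("scene"),(220,258)))
E
```

```text
butt px pred [258.44677596  64.97774181] obs ~(261,53) lat [-3.37412222e+00  1.35047158e+00  5.62736288e-17] butt [596.69918967  95.48550424 103.80358349] tip [693.11659706  75.33771153 274.41058803]
lift [648.  98. 245.] [-0.28  0.28 -0.19 -1.29 -1.14 -0.15] [81, 127, 200, 27]
stand [472. -34. 193.] [-0.46  0.44 -0.09 -0.91 -1.65 -1.01] [158, 164, 135, 27]
down [472. -34.  83.] [-0.46  0.61 -0.14 -0.91 -1.52 -0.84] [126, 110, 25, 27]
fin [547. -53.  83.] [-0.44  0.67  0.03 -0.92 -1.56 -0.93] [58, 103, 25, 27]
pen [ 453.44369132 -243.23710497    0.        ] [ 378.38498034 -132.86457886    0.        ]
```

```bash
cat >> r.py <<'E'
def goal(tip,Fg):
    X=np.load("X.npy");Tg=np.eye(4);Tg[:3,:3]=Fg;Tg[:3,3]=np.array(tip)-197*Fg[:,2];M=Tg@np.linalg.inv(X);return list(M[:3,3]),list(R.from_matrix(M[:3,:3]).as_quat())
E
python3 - <<'E'
from r import *
ax=F2[:,2];p=bot.read_state()["tcp_pos"]+[0,0,70]
bot.line_to(list(p),velocity=120)
for t,v in((PORT-110*ax+[0,0,110],90),(PORT-110*ax,100),(PORT-37*ax,50)):
    P,q=goal(t,F2);bot.line_to(P,velocity=v,ori=q);st("")
bot.pause(.3)
C=[cam("scene"),cam("side")];I=[bot.camera(n)[:,:,::-1] for n in("scene","side")]
tip=PORT-37*ax
for c in C:print("tip",proj(c,tip),"port",proj(c,PORT),"axis110",proj(c,tip-110*ax))
np.save("fin.npy",I)
a=cv2.resize(I[0][115:215,200:335],None,fx=3,fy=3,interpolation=cv2.INTER_CUBIC);d=cv2.resize(I[1][145:245,155:285],None,fx=3,fy=3,interpolation=cv2.INTER_CUBIC)
cv2.imwrite("pics/fin.png",np.hstack([a,d]))
E
```

```text
26.23 w 23.4 ff 57.6 F [-0.8 -3.1  0.8] M [ 3.96 -0.44  0.08] off [-130.9 -150.9   97. ] j6 -1.009
 27.48 w 23.5 ff 57.6 F [-0.5 -3.   1.3] M [ 3.92 -0.44  0.07] off [ -75.9 -151.1    2.2] j6 -0.839
 29.09 w 23.5 ff 57.6 F [-0.4 -2.6  1.5] M [ 3.88 -0.41  0.05] off [ -12.9 -153.5   37.9] j6 -0.923
tip [271.04801003 173.82596844] port [280.95273527 169.10612519] axis110 [239.87454512 188.68088512]
tip [214.24124297 193.00465517] port [203.8606207  187.76778222] axis110 [247.50143497 209.78393824]
```

View pics/fin.png

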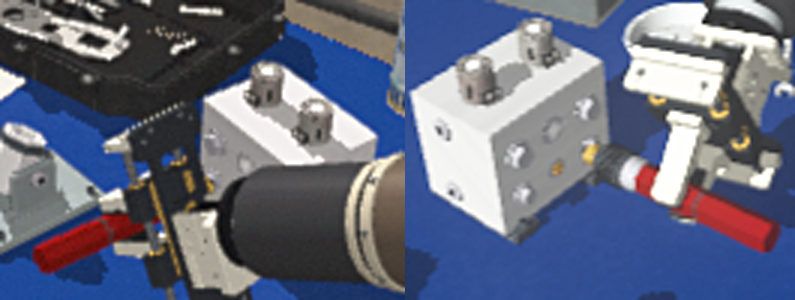

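```bash
python3 - <<'E'
from r import *
I=np.load("fin.npy")
for n,im,(x0,y0,x1,y1) in(("scene",I[0],(255,155,292,192)),("side",I[1],(195,175,235,210))):
    h=cv2.cvtColor(im[y0:y1,x0:x1],cv2.COLOR_BGR2HSV);m=((h[...,0]>15)&(h[...,0]<35)&(h[...,1]>90)&(h[...,2]>70)).astype(np.uint8)
    k,l,s,c=cv2.connectedComponentsWithStats(m)
    print(n,[(s[i].tolist()[:2]+np.array([x0,y0])).tolist()+s[i].tolist()[2:]+np.round(c[i]+[x0,y0],1).tolist() for i in range(1,k) if s[i][4]>2])
    C=cam(n);ax=F2[:,2];tip=PORT-37*ax;print("pred cone mid",proj(C,tip-8*ax),"tip",proj(C,tip))
C=[cam("scene"),cam("side")]
A=lambda x,y:(C[0],np.array([x,y]));B=lambda x,y:(C[1],np.array([x,y]))
bt=tri([A(215,201),B(275,222)]);print("butt obs",bt,"pred",PORT-(37+197)*F2[:,2])
E
python3 - <<'E'
import cv2,numpy as np
I=np.load("fin.npy")
a=cv2.resize(I[0][150:205,235:295],None,fx=6,fy=6,interpolation=cv2.INTER_CUBIC);d=cv2.resize(I[1][170:225,190:250],None,fx=6,fy=6,interpolation=cv2.INTER_CUBIC)
cv2.imwrite("pics/fin2.png",np.hstack([a,d]))
E
```

```text
scene [[257, 167, 5, 3, 8, 259.6, 168.5], [261, 172, 4, 7, 21, 262.6, 175.0], [268, 174, 3, 5, 9, 269.1, 176.2], [262, 182, 3, 4, 8, 262.9, 183.2], [255, 189, 1, 3, 3, 255.0, 190.0]]
pred cone mid [268.86950265 174.86408036] tip [271.04801003 173.82596844]
side [[214, 193, 6, 7, 23, 216.5, 195.5], [204, 199, 3, 4, 8, 205.4, 200.9]]
pred cone mid [216.53637609 194.16251644] tip [214.24124297 193.00465517]
butt obs (array([459.69779579, -46.79447531,  91.81323339]), np.float64(0.4428795800917271)) pred [455.00691388 -43.07758542  90.        ]
```

View pics/fin2.png

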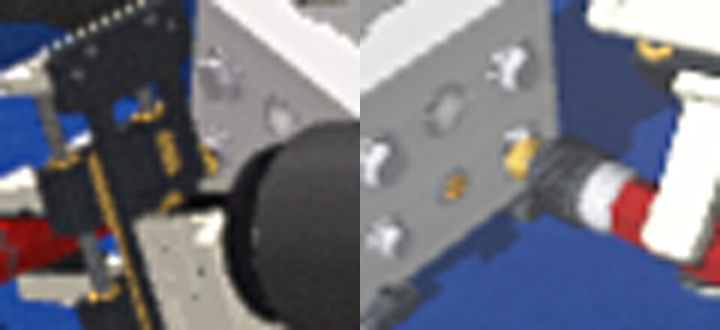

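```bash
python3 - <<'E'
from r import *
C=[cam("scene"),cam("side")];o=lambda a,b:tri([(C[0],np.array(a)),(C[1],np.array(b))])
m=o((269.3,175.9),(216.5,195.5));L=lambda x:R.from_euler('z',-YB).apply(x-PORT)
# port pixel directly in these pictures too
pt=o((235+282/6-.4,150+112/6-.4),(190+(446-360)/6-.4,170+107/6-.4))
print("cone mid rel port",L(m[0]),m[1],"port obs rel",L(pt[0]),pt[1])
d=m[0]-np.array([459.7,-46.8,91.8]);d/=np.linalg.norm(d);print("axis",R.from_euler('z',-YB).apply(d));st("")
E
```

```text
cone mid rel port [-43.79783963  -0.2413543   -4.81678349] 0.16760930741921243 port obs rel [ 0.89807625 -0.44593616  1.594491  ] 0.36958998539958543
axis [ 0.99928474  0.01221698 -0.03578748]
 29.49 w 23.6 ff 57.6 F [ 0.7 -2.8  1.7] M [ 3.92 -0.44  0.01] off [ -12.7 -153.5   38. ] j6 -0.923
```

```bash
python3 - <<'E'
from r import *
p=bot.read_state()["tcp_pos"]+[0,0,5.3]
bot.line_to(list(p),velocity=20);bot.pause(.5);st("")
print(bot.close_job())
E
```

```text
30.41 w 23.9 ff 57.6 F [ 0.2 -1.9  1.1] M [ 3.93 -0.42 -0.  ] off [ -15.3 -153.5   42.5] j6 -0.93
the job is handed in; nothing more can be done
None
```

I handed the job in at about 30 s, with the bit tightened in the stand and the hand chuck drawn out and held level, in line with the open port. The tip is about 37 mm short, and by the pictures within a few mm sideways and in height. I turned the sleeve 1.43 rad, past the suggested 1.35, and `close_job` gave no verdict.

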